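# Stand the ultrasonic horn in the clamping stand and hold the clamp at its third click

### The job

Stand the steel ultrasonic horn, thick end down, fully home in the cup of the clamping stand and let go of it. Then swing the stand's sprung click lever exactly three clicks from its rest stop, so that its rubber jaw closes up to the horn and steadies it, without ever going over the fourth click. Finish while still holding the lever at the third click against its spring (it flies back if let go), with the horn standing in the cup and the other things on the bench left where they are.

Things in the scene. Friction and masses are not known exactly. Their poses are not given: they have to be found in the camera images.
- horn: Stepped steel rod (ultrasonic horn), 140 mm long, about 160 g: thick end 24 mm in diameter for 60 mm, then a slender neck 13 mm in diameter for 80 mm. Origin at the centre of the thick end's face; +z runs along it to the slender tip. It starts loose in the white cradle, tip up, 30 degrees from vertical, neck free all round; it comes out straight up or along its own axis.
- cradle: White cradle fixed to the bench, foot 150 x 90 x 10 mm. A sloped V-trough, open above, holds the lower 62 mm of the horn, whose thick end rests on a stop, centre 40 mm along the cradle's +x and 45 mm above the bench; the horn rises from there towards the cradle's -x. Origin at the centre of the underside.
- stand: Clamping stand fixed to the bench: aluminium plate 120 x 200 x 12 mm with a steel cup and, beside it, a hub with a toothed disc and the click lever with grip post and jaw. Origin on the bench, on the hub's vertical axis; plate from -75 to +125 mm along its y; cup axis 80 mm from the hub along +y.
- cup_floor (a point): Centre of the cup's inner floor, 17 mm above the bench. The cup is round, 30 mm inside (38 mm at the flared mouth, 46 mm over the rim), its mouth 47 mm above this point, open upward.
- hub (a point): Point on the lever's vertical turning axis, 95 mm above the bench. At lever angle 0.6 the jaw's rubber pad (its arm reaches 100 mm above the bench) just meets the neck of a horn standing upright in the cup; at rest it is about 45 mm clear of it.
- lever_grip (a point): Where to take the lever: on the axis of its upright black grip post (round, 16 mm in diameter, free from 58 to 113 mm above the bench), 95 mm above the bench, 110 mm from the turning axis. Moves with the lever. Leading it round by hand here takes 5 to 6 N on the average: the push rises to about 10 N on leaving a notch and falls to about 4 N as it drops into the next.
- lever (a joint): Click lever's angle in rad: 0 at its rest stop, where a spring holds it at the start; grows anticlockwise seen from above, jaw towards the cup. A click every 0.2 rad (22 mm at the post): clicks go over at 0.1, 0.3, 0.5, 0.7; the first to fourth notch lie at 0.2, 0.4, 0.6, 0.8. Notches do not hold it: let go, it flies back to 0.
- beaker_big: Bystander: glass beaker, 72 mm in diameter, 95 mm tall. Origin at the centre of its underside.
- beaker_small: Bystander: glass beaker, 50 mm in diameter, 60 mm tall. Origin at the centre of its underside.
- blue_cap: Bystander: blue screw cap, 44 mm in diameter, 18 mm tall. Origin at the centre of its underside.
- sample_jar: Bystander: closed jar, 56 mm in diameter, 85 mm tall. Origin at the centre of its underside.
- spatula: Bystander: steel spatula 150 mm long, lying on the bench.
- weight: Bystander: brass balance weight, 28 mm in diameter, 30 mm tall. Origin at the centre of its underside.
There are look-alikes about, which are no part of the job. Of the things like the horn, leave any that is yellow; of the rest the smaller one is meant.

How it is judged:
On the way, in this order (a step that is already met when the one before it is completed fails the run):
1. the horn stands thick end down, fully home in the cup, and has been let go (horizontal distance between horn and cup_floor below 0.007 m and z of horn in the frame of cup_floor below 0.006 m and angle between horn's own z axis and vertical below 0.2 rad and contact force between the fingers and horn below 0.1 N), for 0.2 s.
2. the lever is at its third click (value of joint lever between 0.53 and 0.67 rad), for 0.2 s.
At the end, for the whole second after the job is handed in: The fingers hold the lever (more than 1 N) in the third notch, 0.6 rad within 0.07, and the horn stands still in the cup, thick end down, within 6 mm of the floor and 7 mm of the cup's axis, tilted less than 0.2 rad, not touched by the robot (all of step 2 and contact force between the fingers and stand above 1 N and horizontal distance between horn and cup_floor below 0.007 m and z of horn in the frame of cup_floor below 0.006 m and angle between horn's own z axis and vertical below 0.2 rad and contact force between the arm and horn below 0.1 N and linear speed of horn below 0.03 m/s); the arm keeps its last pose, push and grip.
It fails at once if the lever goes over its fourth click (past 0.72 rad) (value of joint lever above 0.72 rad).
It fails at once if a bystander is shifted by more than 30 mm (distance of any of beaker_big, beaker_small, blue_cap, sample_jar, spatula, weight from where it was at the start of the episode above 0.03 m).
It also fails if it takes over 58 s, if anything falls off the work surface, if the arm or the gripper's body presses on something with over 40 N, if the wrist force passes 120 N, or if a joint passes its speed limit or range.

### The arm

A 6-joint arm with a two-finger parallel gripper is mounted at the origin on the work surface. World frame = base frame: x ahead of the robot, y to its left, z up, the work surface at z = 0. Lengths are in m, angles in rad, forces in N, time in s.
With the tool pointing down it reaches from about 0.35 to 0.8 m from the base axis. Payload 7.3 kg.
Tool frame: the origin (TCP) lies on the mounting face of the last link; the fingertips stand 173 mm ahead of it and the grasp point (between the pads) lies 155 mm ahead of it; z points along the fingers, x is the direction in which the jaws open and shut, and the axes are right-handed (so a half turn about z gives the same grasp; the last joint's range is limited). The gripper opens to 85 mm and grips with 20 to 120 N. Pads are 22 mm wide; open, the fingers measure 114 mm over their backs; the gripper's body (76 mm by 85 mm) begins 54 mm behind the grasp point. The pads swing forward as they close: fully open they stand 13 mm farther back than shut.
Start: joints at [1.091, 0.342, 1.524, -0, 1.275, -0.146], TCP at [0.172, 0.496, 0.405] pointing down, gripper open.
Joint ranges: [-2.53, 2.53], [-0.77, 2.02], [0.04, 2.7], [-1, 4.14], [0.28, 2.66], [-3.11, 3.11]. Speed limits (rad/s): [2.57, 2.57, 3.14, 3.14, 3.14, 3.14].

### API

Orientations are given as a unit quaternion [x, y, z, w].
In Python, from plant import manip gives the robot as it stands. The module is installed in compiled form; this text tells all that it offers.
- The arm moves only by the tool arm_command, never from a script. Its argument "plan" is a list of rows, each a list of 4 numbers: the shift along the tool's x, y, z in mm, then the turn about the tool's z in rad. A call has 1 to 12 rows; each row is the pose to reach, as a shift and turn from the pose commanded when the call began, along the tool's axes at that moment; what a row does not reach only later rows make up. A row lasts 1/10 s, in which the tool goes at most 50 mm and 8.59 degrees, less where a joint would pass 70% of its speed; a pose out of reach is approached as far as the arm can. A call with a gripper value outside its range is refused whole. "jaw" is the opening, from -1 (shut) to 1 (fully open), set as the call begins (left out, the last holds). The fingers move at their own pace and stop on an object; "grip_force" is the grip in N (left out, the last holds). Time passes only in rows, so rows that repeat a pose let the fingers close. It gives the time, the measured TCP pose, the force and the opening at its end, in the units of the state.
- manip.state(): the state, without advancing time (a new reading comes with each control period).
- manip.snapshot(name): name is "scene" or "top" or "wrist"; returns the picture (384x512x3 uint8, blue, green, red); there is no depth.
- manip.calibration(name): a dict with "fx", "fy", "cx", "cy" (pixels), "k1" (the pictures are not rectified: a ray, as slopes to the right and down, at radius r is drawn at 1 + k1 r^2 times it, then the intrinsics apply), "world_from_camera" (4x4, takes a point from camera to world coordinates); the wrist camera has in their place "hand_eye" (4x4, takes a point from camera to tool coordinates, whose origin is the TCP and whose axes are the tool frame's). Camera axes: x right, y up, looking along -z (the intrinsics and any distortion apply to the point x, -y, -z); pixel columns grow to the right and rows downward; lengths in m; the calibration is good to about 2 mm. A picture is of the moment at which its call begins: read the wrist's pose just before it. calibration takes no time and is no camera call.
- manip.job_done(): hands the job in, once; it reports no verdict.
The state is a dict: "clock": time; "joint_positions": joint angles; "qd": joint speeds; "effort": joint torques, N m; "tcp_pos": TCP position; "tool_rot": TCP orientation; "wrist_force": force on the tool from outside, world axes, zero at the start; "wrist_torque": the same for the moment, N m; "gripper_width": finger opening in m.
Only numpy, scipy, OpenCV 4.12 (cv2) and the standard library are available. Lean on these libraries where they do the work, as an engineer would, in place of code of your own. Each camera call takes 0.05 s, during which the arm holds its last target.

## Working session

There is one attempt and no reset: what is moved stays moved. The work goes in short steps, Python scripts to look and compute and a tool call to move; the robot and the scene stay as the last step left them, time stands still between calls to the robot, and variables do not carry over. Pictures are saved under pics/ and viewed, and the job is handed in when it is done.

Besides the shell and the picture viewer there is one more tool, called after "Request:" as name(argument=value, ...), one argument or row to a line, values as JSON. arm_command: Moves the arm, as the interface text tells. Its arguments: {"type":"object","properties":{"plan":{"type":"array","items":{"type":"array","items":{"type":"number"}}},"jaw":{"type":"number"},"grip_force":{"type":"number"}},"required":["plan"]}

```bash
mkdir -p pics; ls; python3 - <<'E'
from plant import manip
import cv2
s=manip.state()
for k in s: print(k,s[k])
for n in ("scene","top","wrist"):
    im=manip.snapshot(n); cv2.imwrite(f"pics/{n}0.png",im)
    print(n,manip.calibration(n))
E
```

```text
pics
clock 0.0
joint_positions [ 1.09100475e+00  3.42704521e-01  1.52504428e+00 -1.51032942e-05
  1.27540190e+00 -1.45971447e-01]
qd [-0.00035304  0.00136249  0.00074481  0.00068086  0.00187365 -0.00111491]
effort [ 4.61428735e-04 -4.33688092e+01 -2.46007437e+01 -1.68145166e-04
  8.21553811e-03 -2.00344249e-05]
tcp_pos [0.17191668 0.49589812 0.40402568]
tool_rot [ 8.14754468e-01  5.79805614e-01 -6.90379117e-04  3.60989290e-04]
wrist_force [ 0.02196224 -0.2696169  -0.47459165]
wrist_torque [-0.06400894  0.00119853 -0.00878383]
gripper_width 0.08518056880986453
scene {'fx': 375.2142911719011, 'fy': 375.2142911719011, 'cx': 251.68862069314704, 'cy': 191.61624993707986, 'k1': -0.02143375883194116, 'world_from_camera': array([[ 0.34492714, -0.79213238,  0.50353904,  1.04577183],
       [ 0.93862438,  0.2928568 , -0.18226128, -0.16394467],
       [-0.00308977,  0.53550088,  0.84452902,  0.95057278],
       [ 0.        ,  0.        ,  0.        ,  1.        ]])}
top {'fx': 456.8095204579343, 'fy': 456.8095204579343, 'cx': 252.9613671271146, 'cy': 196.0760444208938, 'k1': -0.0914713388610885, 'world_from_camera': array([[ 0.07605525,  0.97444646, -0.21135207,  0.26886004],
       [-0.99709416,  0.07340364, -0.02037514, -0.00940704],
       [-0.00434047,  0.21228755,  0.9771976 ,  1.35385716],
       [ 0.        ,  0.        ,  0.        ,  1.        ]])}
wrist {'fx': 292.55274200264734, 'fy': 292.55274200264734, 'cx': 254.37296468623893, 'cy': 191.71483063435417, 'k1': -0.06777766406157279, 'hand_eye': array([[ 9.99999535e-01,  7.13680740e-04,  6.48499253e-04,
         1.51724643e-04],
       [ 8.83990377e-04, -9.47153906e-01, -3.20778266e-01,
        -8.16171151e-02],
       [ 3.85295330e-04,  3.20778690e-01, -9.47154097e-01,
         3.01329768e-02],
       [ 0.00000000e+00,  0.00000000e+00,  0.00000000e+00,
         1.00000000e+00]])}
```

View pics/scene0.png

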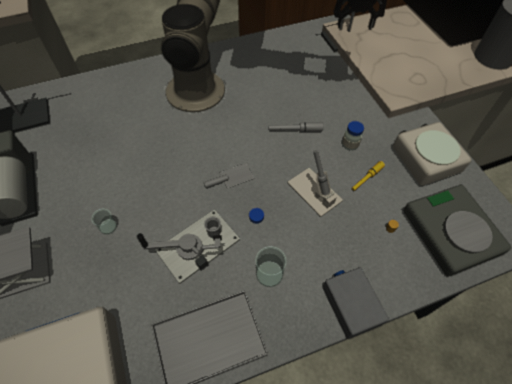

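View pics/top0.png

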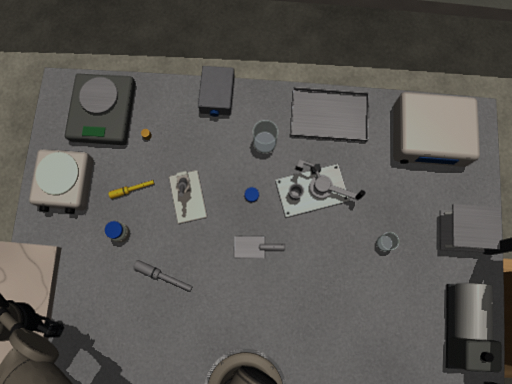

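View pics/wrist0.png

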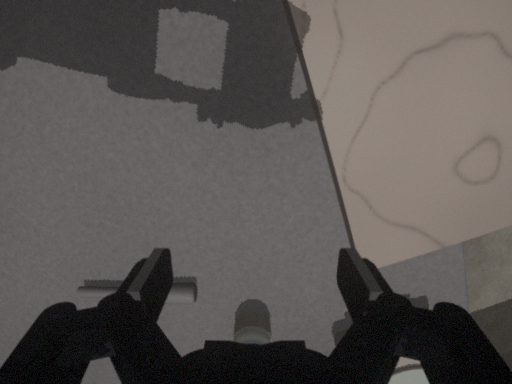

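The horn-like things in the top view are:
- **(184,195):** a grey rod standing in the white cradle.
- **(131,188):** a yellow one, to be left alone.
- **(162,275):** a larger grey one lying on the bench.

The horn in the cradle is the smaller non-yellow one, so it fits. I'll confirm it with enlarged crops and measure.

```bash
cat > h.py <<'E'
import numpy as np, cv2
from scipy.spatial.transform import Rotation as R
from plant import manip
def cam(n,st=None):
    c=manip.calibration(n)
    if n=="wrist":
        T=np.eye(4);T[:3,:3]=R.from_quat(st["tool_rot"]).as_matrix();T[:3,3]=st["tcp_pos"]
        c["world_from_camera"]=T@c["hand_eye"]
    return c
def _kd(c):
    return np.array([[c["fx"],0,c["cx"]],[0,c["fy"],c["cy"]],[0,0,1]]),np.array([c["k1"],0,0,0,0.])
def ray(c,uv):
    K,d=_kd(c); p=cv2.undistortPoints(np.array([[uv]],float),K,d)[0,0]
    W=np.array(c["world_from_camera"]); v=W[:3,:3]@np.array([p[0],-p[1],-1]); return W[:3,3],v/np.linalg.norm(v)
def onz(c,uv,z):
    o,v=ray(c,uv); return o+v*(z-o[2])/v[2]
def proj(c,P):
    K,d=_kd(c); W=np.array(c["world_from_camera"]); q=(np.array(P)-W[:3,3])@W[:3,:3]
    return cv2.projectPoints(np.array([[q[0],-q[1],-q[2]]]),np.zeros(3),np.zeros(3),K,d)[0][0,0]
def tri(r):
    A=np.zeros((3,3));b=np.zeros(3)
    for o,v in r:
        M=np.eye(3)-np.outer(v,v);A+=M;b+=M@o
    x=np.linalg.solve(A,b); return x,[np.linalg.norm((np.eye(3)-np.outer(v,v))@(x-o)) for o,v in r]
def crop(im,u0,v0,u1,v1,k,name): cv2.imwrite(name,cv2.resize(im[v0:v1,u0:u1],None,fx=k,fy=k,interpolation=cv2.INTER_CUBIC))
E
python3 - <<'E'
from h import *
t=cv2.imread("pics/top0.png");s=cv2.imread("pics/scene0.png")
g=lambda a:np.clip((a/255.)**0.6*255,0,255).astype(np.uint8)
a=g(t[150:230,90:220]);b=g(t[155:220,270:375]);c=g(s[140:220,280:390]);d=g(s[200:285,130:245])
f=lambda x:cv2.resize(x,(400,300) if 0 else (int(x.shape[1]*3.5),int(x.shape[0]*3.5)),interpolation=cv2.INTER_CUBIC)
W=np.zeros((600,800,3),np.uint8)
def put(x,u,v):
    x=f(x)[:600-v,:800-u]; W[v:v+x.shape[0],u:u+x.shape[1]]=x
put(a[:, :113],0,0);put(b,400,0);put(c,0,290);put(d,400,290)
cv2.imwrite("pics/crops0.png",W)
E
```

```text
(no output)
```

View pics/crops0.png

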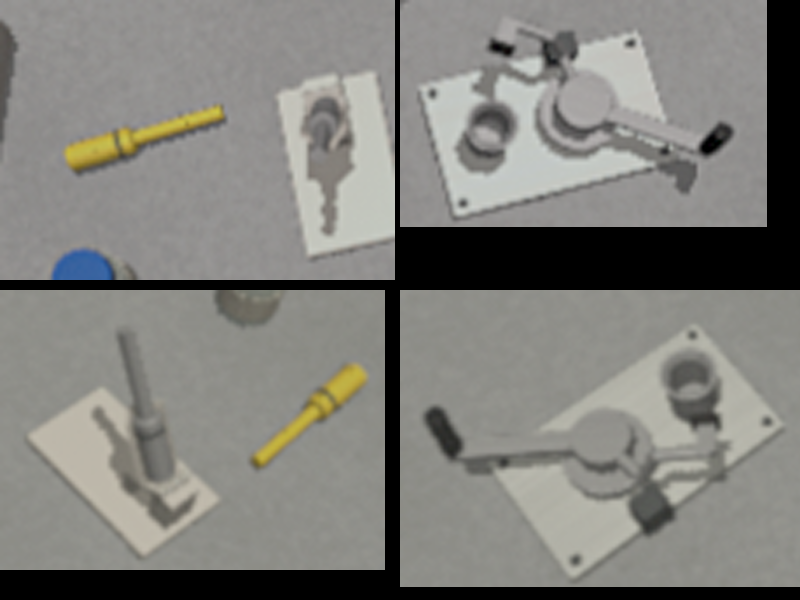

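The crops confirm it. The horn is the grey rod in the white cradle, at top (184,190) and scene (322,180). The yellow one lies beside it, and the bigger grey one is at top (162,275). The lever's grip post is the black knob at top (361,193) and scene (142,240). Next I'll measure the cradle and the stand.

```bash
python3 - <<'E'
from h import *
t=cv2.imread("pics/top0.png");c=cam("top")
hsv=cv2.cvtColor(t,cv2.COLOR_BGR2HSV)
for nm,(u0,v0,u1,v1) in dict(cradle=(160,160,215,230),stand=(268,155,355,222)).items():
    g=t[v0:v1,u0:u1].min(axis=2); th=150 if nm=="cradle" else 140
    print(nm,np.percentile(g,[5,25,50,75,90,97]))
    th,m=cv2.threshold(g,0,255,cv2.THRESH_OTSU)
    cs=max(cv2.findContours(m,cv2.RETR_EXTERNAL,cv2.CHAIN_APPROX_NONE)[0],key=cv2.contourArea)
    hull=cv2.convexHull(cs); r=cv2.minAreaRect(hull); b=cv2.boxPoints(r)+[u0,v0]
    print(th,cv2.contourArea(hull),b.round(1).tolist())
    P=np.array([onz(c,p,0.010 if nm=="cradle" else 0.012) for p in b]);print(P.round(4).tolist(),P.mean(0), [np.linalg.norm(P[i]-P[i-1]).round(4) for i in range(4)])
s=cv2.imread("pics/scene0.png");c2=cam("scene")
for nm,(u0,v0,u1,v1) in dict(cradle=(280,160,350,222),stand=(145,205,245,285)).items():
    g=s[v0:v1,u0:u1].min(axis=2)
    th,m=cv2.threshold(g,0,255,cv2.THRESH_OTSU)
    cs=max(cv2.findContours(m,cv2.RETR_EXTERNAL,cv2.CHAIN_APPROX_NONE)[0],key=cv2.contourArea)
    hull=cv2.convexHull(cs); b=cv2.approxPolyDP(hull,5,True)[:,0]+[u0,v0]
    P=np.array([onz(c2,p,0.010 if nm=="cradle" else 0.012) for p in b]);print(nm,b.tolist(),P.round(4).tolist())
# horn tip: top ~ (?), scene (316,151)
E
```

```text
cradle [ 74.  97. 100. 122. 155. 157.]
123.0 1376.5 [[168.2, 174.1], [196.5, 168.6], [205.9, 216.7], [177.6, 222.3]]
[[0.6087, 0.282, 0.01], [0.6324, 0.1972, 0.01], [0.486, 0.1539, 0.01], [0.4629, 0.2367, 0.01]] [0.54748553 0.21743259 0.01      ] [np.float64(0.1526), np.float64(0.088), np.float64(0.1527), np.float64(0.086)]
stand [ 52.4  97.  100.  124.  163.  165. ]
124.0 1672.5 [[275.4, 178.9], [331.6, 164.5], [341.3, 202.1], [285.1, 216.5]]
[[0.6173, -0.0453, 0.012], [0.6758, -0.2138, 0.012], [0.5606, -0.2475, 0.012], [0.5042, -0.0816, 0.012]] [ 0.5894689  -0.14706228  0.012     ] [np.float64(0.1188), np.float64(0.1784), np.float64(0.12), np.float64(0.1752)]
cradle [[308, 168], [341, 198], [322, 214], [288, 181]] [[0.4642, 0.2322, 0.01], [0.5968, 0.2775, 0.01], [0.6259, 0.2015, 0.01], [0.4874, 0.1551, 0.01]]
stand [[239, 238], [224, 249], [170, 240], [213, 210]] [[0.6157, -0.0461, 0.012], [0.6326, -0.0949, 0.012], [0.556, -0.2258, 0.012], [0.5063, -0.0873, 0.012]]
```

Request:
arm_command(
  plan=[
    [-5, 18, 0, 0.03],
    [-17, 56, 0, 0.12],
    [-30, 100, 0, 0.22],
    [-44, 144, 0, 0.33],
    [-58, 188, 0, 0.44],
    [-72, 232, 0, 0.55],
    [-86, 278, 0, 0.66],
    [-100, 324, 0, 0.77],
    [-112, 365, 0, 0.86],
    [-124, 405, 0, 0.92],
    [-133, 435, 0, 0.945],
    [-137, 448, 0, 0.948],
  ],
)

```text
clock: 1.35
tcp_pos: [0.5523, 0.2178, 0.404]
tool_rot: [0.99, 0.142, -0.0, 0.0]
wrist_force: [-1.0, 1.0, 0.7]
gripper_width: 0.0856
```

```bash
python3 - <<'E'
from h import *
st=manip.state(); print(st["clock"],st["tcp_pos"],st["tool_rot"],st["joint_positions"])
im=manip.snapshot("wrist");cv2.imwrite("pics/w1.png",im);np.savez("w1.npz",p=st["tcp_pos"],q=st["tool_rot"])
E
```

```text
1.35 [0.55230894 0.21778175 0.40395471] [ 9.89806274e-01  1.42419914e-01 -2.52670417e-04  2.11596428e-04] [ 2.46637184e-01  4.69969520e-01  1.32623022e+00 -3.78110894e-04
  1.34593938e+00 -3.90900699e-02]
```

View pics/w1.png

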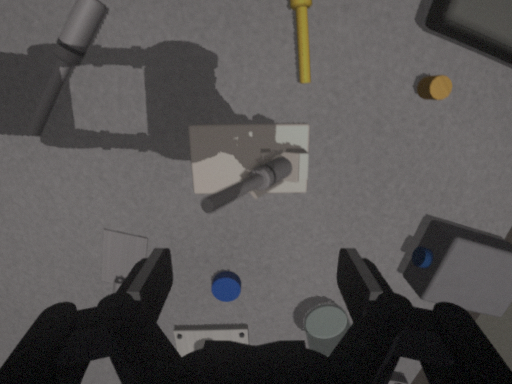

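```bash
python3 - <<'E'
from h import *
d=np.load("w1.npz");c=cam("wrist",dict(tcp_pos=d["p"],tool_rot=d["q"]))
C=[onz(c,p,.01) for p in ((189.5,125.5),(309,124),(308,193),(193,193.5))]
for p in C: print("foot",p.round(4))
C=np.array(C); print(C.mean(0),[np.linalg.norm(C[i]-C[i-1]).round(4) for i in range(4)])
tip=onz(c,(208,204),.166);print("tip w",tip.round(4))
ct,cs=cam("top"),cam("scene")
for ce in (C.mean(0),np.array([.546,.217,.01])):
  for yaw in (0.285,):
    x=np.array([np.cos(yaw),np.sin(yaw),0]); b=ce*[1,1,0]+.04*x+[0,0,.045]; a=-.5*x+[0,0,.866]
    print(b.round(4),(b+.14*a).round(4))
    for s in (0,.06,.14):
        P=b+s*a; print(s,"w",proj(c,P).round(1),"top",proj(ct,P).round(1),"scene",proj(cs,P).round(1))
print("tip tri",tri([ray(c,(208,204)),ray(cs,(316.5,151.5))]))
im=cv2.imread("pics/w1.png");crop(im,170,110,330,230,5,"pics/w1c.png")
E
```

```text
foot [0.4639 0.2383 0.01  ]
foot [0.604  0.2811 0.01  ]
foot [0.6328 0.1965 0.01  ]
foot [0.4874 0.1531 0.01  ]
[0.54703627 0.21724814 0.01      ] [np.float64(0.0883), np.float64(0.1465), np.float64(0.0894), np.float64(0.1517)]
tip w [0.5185 0.2097 0.166 ]
[0.5854 0.2285 0.045 ] [0.5182 0.2088 0.1662]
0 w [284.  166.8] top [183.  179.9] scene [326.2 193.5]
0.06 w [258.6 179.4] top [182.  185.4] scene [321.9 176.1]
0.14 w [207.4 205. ] top [180.6 193.5] scene [315.8 151.3]
[0.5844 0.2282 0.045 ] [0.5172 0.2086 0.1662]
0 w [283.1 166.7] top [183.  180.2] scene [326.  193.2]
0.06 w [257.6 179.4] top [182.  185.7] scene [321.7 175.9]
0.14 w [206. 205.] top [180.6 193.9] scene [315.6 151.1]
tip tri (array([0.51890498, 0.21008958, 0.16623304]), [np.float64(0.0005010919283102404), np.float64(0.0005010919283103044)])
```

View pics/w1c.png

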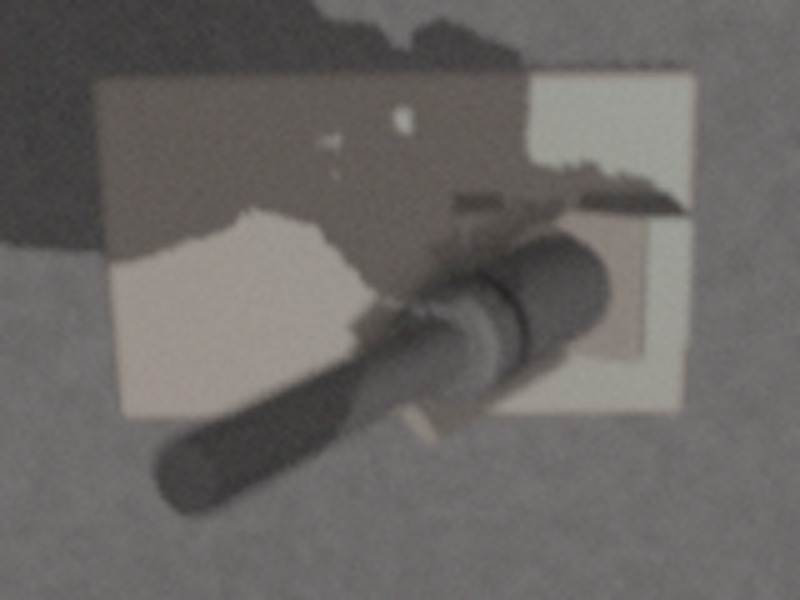

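Request:
arm_command(
  plan=[
    [-8, -1, 5, 0],
    [-22, -2, 25, 0],
    [-25, -2, 55, 0],
    [-25, -2, 85, 0],
    [-25, -2, 104, 0],
    [-25, -2, 109, 0],
    [-25, -2, 109, 0],
  ],
)

```text
clock: 2.1
tcp_pos: [0.5252, 0.2153, 0.2955]
tool_rot: [0.989, 0.145, -0.001, -0.0]
wrist_force: [0.0, 0.6, 0.8]
gripper_width: 0.0851
```

```bash
cat > snap.py <<'E'
import sys
from h import *
n=sys.argv[1]
st=manip.state(); print(round(st["clock"],2),st["tcp_pos"].round(4),st["tool_rot"].round(4),st["wrist_force"].round(1),round(st["gripper_width"],4))
for k in sys.argv[2:]:
    im=manip.snapshot(k);cv2.imwrite(f"pics/{n}_{k}.png",im)
np.savez(n+".npz",p=st["tcp_pos"],q=st["tool_rot"])
E
python3 snap.py a wrist scene; python3 - <<'E'
from h import *
a=cv2.imread("pics/a_wrist.png");b=cv2.imread("pics/a_scene.png")
W=np.zeros((384,1000,3),np.uint8)
b=cv2.resize(b[110:230,270:370],None,fx=2.9,fy=3.2)
W=np.hstack([a,b[:384]]) if b.shape[0]>=384 else None
cv2.imwrite("pics/a_m.png",np.clip((W/255.)**.6*255,0,255))
E
```

```text
2.1 [0.5252 0.2153 0.2955] [ 9.895e-01  1.446e-01 -7.000e-04 -1.000e-04] [0.  0.6 0.8] 0.0851[ WARN:0@0.442] global loadsave.cpp:1063 imwrite_ Unsupported depth image for selected encoder is fallbacked to CV_8U.
```

View pics/a_m.png

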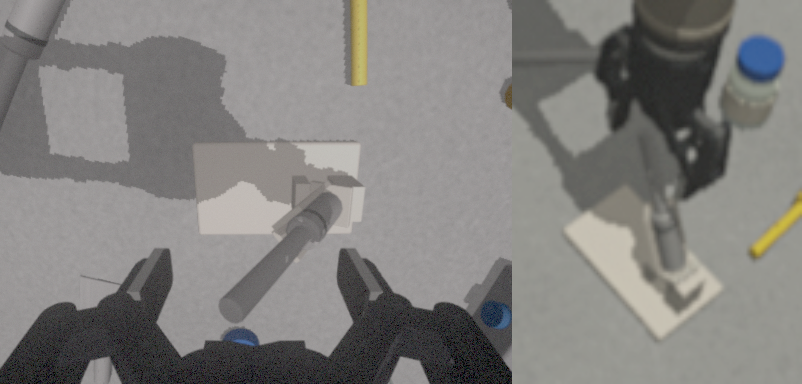

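Request:
arm_command(
  plan=[
    [0, 3.5, 0, 0],
    [0, 3.5, 0, 0],
    [0, 3.5, 0, 0],
    [0, 3.5, 0, 0],
  ],
  jaw=0.1,
  grip_force=30,
)

```text
clock: 2.6
tcp_pos: [0.5269, 0.2112, 0.296]
tool_rot: [0.99, 0.144, 0.0, -0.0]
wrist_force: [0.1, 0.3, -0.8]
gripper_width: 0.0468
```

```bash
python3 snap.py b wrist
```

```text
2.6 [0.5269 0.2112 0.296 ] [ 9.896e-01  1.439e-01  3.000e-04 -1.000e-04] [ 0.1  0.3 -0.8] 0.0468
```

View pics/b_wrist.png

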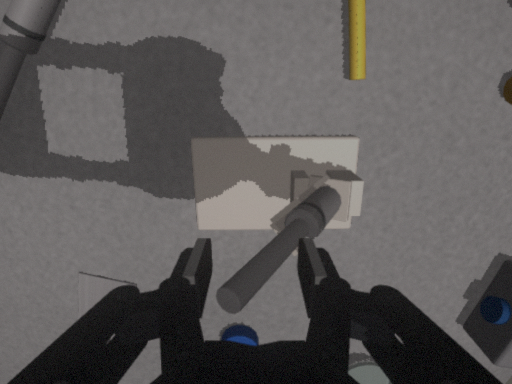

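Request:
arm_command(
  plan=[
    [4, 0, -2, 0],
    [11, 0, -6, 0],
    [18, 0, -11, 0],
    [25, 0, -15, 0],
    [32, 0, -19, 0],
    [39, 0, -23, 0],
    [45, 0, -26, 0],
    [50, 0, -28, 0],
    [54, 0, -29, 0],
    [57, 0, -30, 0],
    [58, 0, -30, 0],
  ],
  jaw=0.0,
)

```text
clock: 3.75
tcp_pos: [0.5827, 0.2278, 0.3257]
tool_rot: [0.99, 0.144, -0.0, -0.0]
wrist_force: [0.4, -0.3, -0.2]
gripper_width: 0.0425
```

```bash
python3 snap.py c wrist scene; python3 - <<'E'
from h import *
a=cv2.imread("pics/c_wrist.png");b=cv2.imread("pics/c_scene.png")
b=cv2.resize(b[110:230,280:370],None,fx=3.2,fy=3.2)[:384]
W=np.hstack([a,b]);cv2.imwrite("pics/c_m.png",np.clip((W/255.)**.6*255,0,255).astype(np.uint8))
E
```

```text
3.75 [0.5827 0.2278 0.3257] [ 0.9896  0.144  -0.     -0.    ] [ 0.4 -0.3 -0.2] 0.0425
```

View pics/c_m.png

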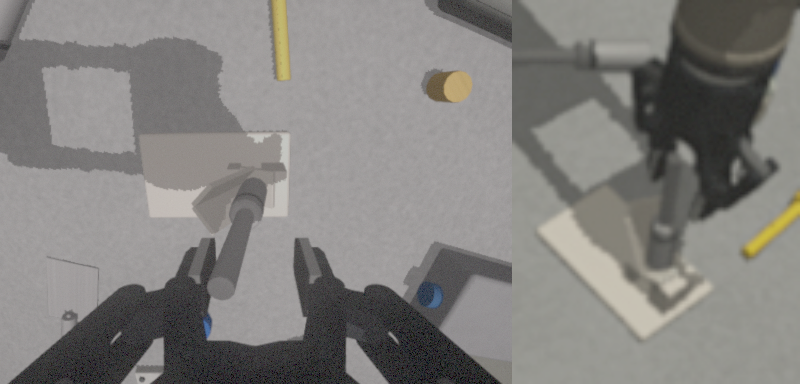

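The horn has been tipped nearly upright against the -x pad, with its tip at wrist (222,288). It is still seated at its foot, so I'll close the jaws.

Request:
arm_command(
  plan=[
    [0, 0, 0, 0],
    [0, 0, 0, 0],
    [0, 0, 0, 0],
    [0, 0, 0, 0],
    [0, 0, 0, 0],
    [0, 0, 0, 0],
  ],
  jaw=-1,
  grip_force=40,
)

```text
clock: 4.45
tcp_pos: [0.5824, 0.2278, 0.3258]
tool_rot: [0.99, 0.144, -0.0, -0.0]
wrist_force: [-2.0, -1.1, 0.9]
gripper_width: 0.0117
```

```bash
python3 snap.py d wrist scene; python3 - <<'E'
from h import *
a=cv2.imread("pics/d_wrist.png");b=cv2.imread("pics/d_scene.png")
b=cv2.resize(b[110:230,280:370],None,fx=3.2,fy=3.2)[:384]
W=np.hstack([a,b]);cv2.imwrite("pics/d_m.png",np.clip((W/255.)**.6*255,0,255).astype(np.uint8))
E
```

```text
4.45 [0.5824 0.2278 0.3258] [ 9.896e-01  1.440e-01 -1.000e-04 -0.000e+00] [-2.  -1.1  0.9] 0.0117
```

View pics/d_m.png

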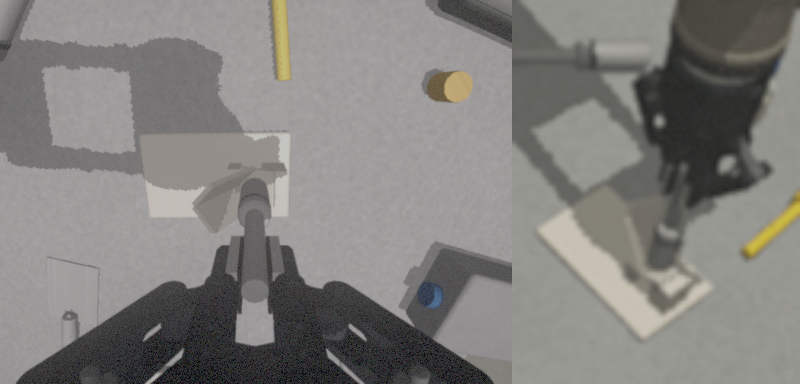

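Request:
arm_command(
  plan=[
    [0, 0, -5, 0],
    [0, 0, -20, 0],
    [0, 0, -40, 0],
    [0, 0, -60, 0],
    [0, 0, -75, 0],
    [0, 0, -80, 0],
    [0, 0, -80, 0],
  ],
)

```text
clock: 5.25
tcp_pos: [0.5825, 0.2278, 0.4063]
tool_rot: [0.99, 0.144, 0.001, -0.0]
wrist_force: [0.1, -0.4, -1.6]
gripper_width: 0.012
```

```bash
python3 snap.py e wrist scene; python3 - <<'E'
from h import *
a=cv2.imread("pics/e_wrist.png");b=cv2.imread("pics/e_scene.png")
a=cv2.resize(a[130:310,180:330],None,fx=3,fy=3)
b=cv2.resize(b[60:195,280:370],None,fx=4,fy=4)
W=np.hstack([a[:540],b[:540]]);cv2.imwrite("pics/e_m.png",np.clip((W/255.)**.6*255,0,255).astype(np.uint8))
E
```

```text
5.25 [0.5825 0.2278 0.4063] [ 9.896e-01  1.440e-01  7.000e-04 -1.000e-04] [ 0.1 -0.4 -1.6] 0.012
```

View pics/e_m.png

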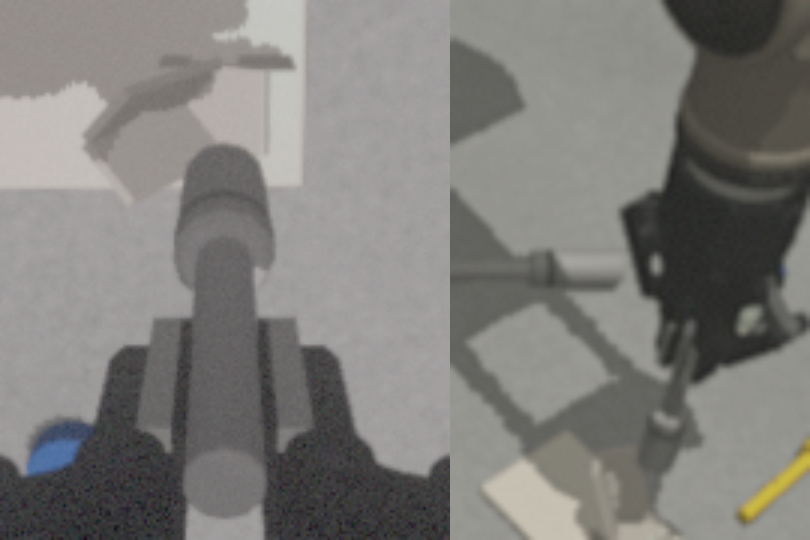

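```bash
python3 - <<'E'
from h import *
ct,cs=cam("top"),cam("scene")
for P in ((.5745,-.106,.064),(.5745,-.106,.017),(.599,-.1825,.095)): print(P,proj(ct,P).round(1),proj(cs,P).round(1))
t=cv2.imread("pics/top0.png");s=cv2.imread("pics/scene0.png")
g=lambda a:np.clip((a/255.)**0.6*255,0,255).astype(np.uint8)
f=lambda x:cv2.resize(x,None,fx=8,fy=8,interpolation=cv2.INTER_CUBIC)
W=np.hstack([f(g(t[165:240,275:325]))[:480],f(g(s[205:265,190:240]))]);print(W.shape);cv2.imwrite("pics/cup0.png",W)
E
```

```text
(0.5745, -0.106, 0.064) [296.1 190.2] [212.  223.4]
(0.5745, -0.106, 0.017) [294.8 193.8] [213.6 231.3]
(0.599, -0.1825, 0.095) [324.4 181.4] [184.6 235.2]
(480, 800, 3)
```

View pics/cup0.png

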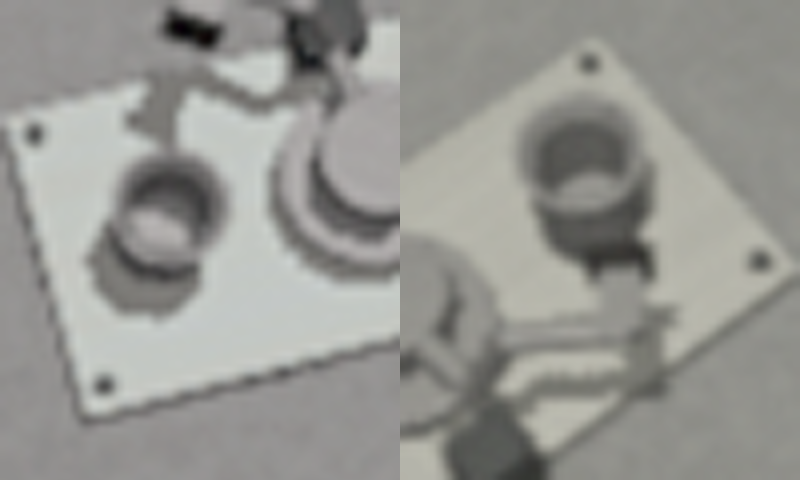

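```bash
python3 - <<'E'
from h import *
ct,cs=cam("top"),cam("scene")
a,b=(296.3,190.4),(212.6,224.0)
print(onz(ct,a,.064),onz(cs,b,.064),tri([ray(ct,a),ray(cs,b)]))
# plate: left corners & bolts in top
for p in ((275+35/8,165+133/8),(275+104/8,165+384/8),(275+85/8,165+421/8),(275+3/8,165+122/8)): print(onz(ct,p,.012).round(4))
for p in ((190+189/8,205+63/8),(190+360/8,205+262/8)): print("sc",onz(cs,p,.012).round(4))
E
```

```text
[ 0.57405862 -0.10649752  0.064     ] [ 0.57672643 -0.10504738  0.064     ] (array([ 0.57493975, -0.1057837 ,  0.06098087]), [np.float64(0.0009552547577725814), np.float64(0.0009552547577725813)])
[ 0.6097 -0.0578  0.012 ]
[ 0.5154 -0.0896  0.012 ]
[ 0.5009 -0.0834  0.012 ]
[ 0.6131 -0.0454  0.012 ]
sc [ 0.516  -0.0884  0.012 ]
sc [ 0.6112 -0.0562  0.012 ]
```

Request:
arm_command(
  plan=[
    [-3, 10, 0, 0],
    [-12, 38, 0, 0],
    [-23, 72, 0, 0],
    [-35, 108, 0, 0],
    [-47, 146, 0, 0],
    [-59, 184, 0, 0],
    [-71, 221, 0, 0],
    [-82, 255, 0, 0],
    [-91, 283, 0, 0],
    [-98, 304, 0, 0],
    [-102, 316, 0, 0],
    [-102, 318, 0, 0],
  ],
)

```text
clock: 6.55
tcp_pos: [0.575, -0.1077, 0.4051]
tool_rot: [0.99, 0.143, -0.0, -0.0]
wrist_force: [0.3, 1.3, -1.0]
gripper_width: 0.012
```

Request:
arm_command(
  plan=[
    [0, 0, 5, 0],
    [0, 0, 18, 0],
    [0, 0, 30, 0],
    [0, 0, 35, 0],
    [0, 0, 35, 0],
    [0, 0, 35, 0],
  ],
)

```text
clock: 7.15
tcp_pos: [0.5754, -0.1058, 0.3709]
tool_rot: [0.99, 0.144, 0.0, 0.0]
wrist_force: [0.1, 1.0, -0.4]
gripper_width: 0.0118
```

```bash
python3 snap.py f wrist top scene; python3 - <<'E'
from h import *
a=cv2.imread("pics/f_wrist.png");b=cv2.imread("pics/f_scene.png");t=cv2.imread("pics/f_top.png")
a=cv2.resize(a[90:290,150:350],None,fx=2,fy=2)
b=cv2.resize(b[150:270,160:260],None,fx=4,fy=4)
W=np.hstack([a,b[80:480]]);cv2.imwrite("pics/f_m.png",np.clip((W/255.)**.6*255,0,255).astype(np.uint8))
E
```

```text
7.15 [ 0.5754 -0.1058  0.3709] [9.895e-01 1.443e-01 2.000e-04 0.000e+00] [ 0.1  1.  -0.4] 0.0118
```

View pics/f_m.png

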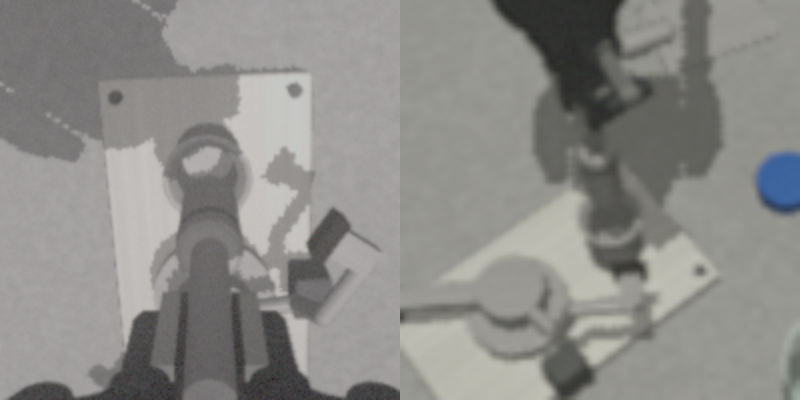

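View pics/f_wrist.png

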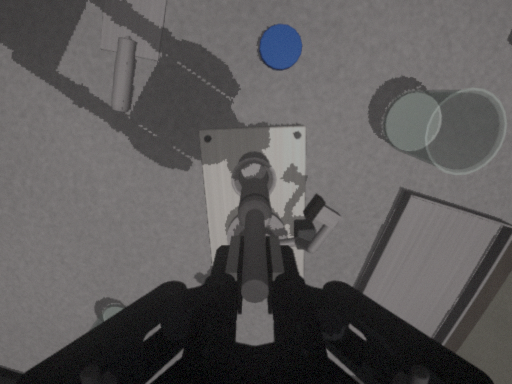

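```bash
python3 - <<'E'
from h import *
d=np.load("f.npz");c=cam("wrist",dict(tcp_pos=d["p"],tool_rot=d["q"]))
print("rim pred",proj(c,(.575,-.1058,.064)), onz(c,(253.2,174),.064))
for dx in (-.023,.023): print(proj(c,np.array((.575,-.1058,.064))+dx*np.array([.9586,.2849,0])))
Rm=R.from_quat(d["q"]).as_matrix()
for nm,dd in (("tip",.136),("sh",.216),("bot",.276)): print(nm,proj(c,d["p"]+Rm@[0,0,dd]).round(1))
im=cv2.imread("pics/f_wrist.png");crop(im,210,130,300,220,6,"pics/f_c.png")
E
```

```text
rim pred [253.05521032 180.39041644] [ 0.57328818 -0.09950506  0.064     ]
[229.73896395 180.40459235]
[276.37318057 180.38600338]
tip [252.7 292.1]
sh [253.3 217.9]
bot [253.5 190.4]
```

View pics/f_c.png

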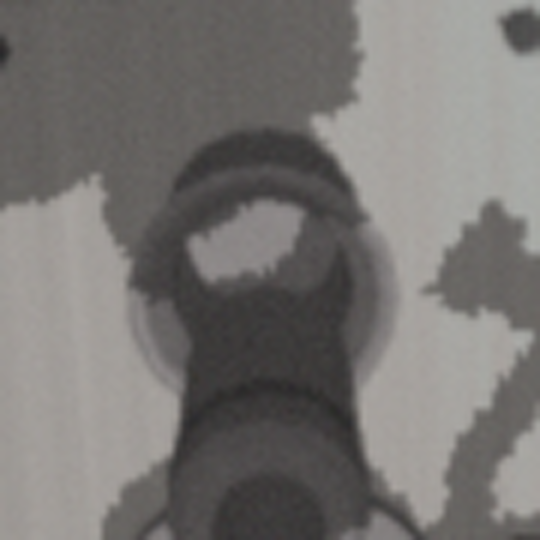

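Request:
arm_command(
  plan=[
    [0, 0, 5, 0],
    [0, 0, 14, 0],
    [0, 0, 24, 0],
    [0, 0, 34, 0],
    [0, 0, 43, 0],
    [0, 0, 52, 0],
    [0, 0, 60, 0],
    [0, 0, 66, 0],
    [0, 0, 70, 0],
    [0, 0, 72, 0],
    [0, 0, 72, 0],
  ],
)

```text
clock: 8.4
tcp_pos: [0.5753, -0.1061, 0.2986]
tool_rot: [0.99, 0.144, -0.0, -0.0]
wrist_force: [0.3, 0.1, -1.7]
gripper_width: 0.0119
```

Request:
arm_command(
  plan=[
    [0, 0, 1, 0],
    [0, 0, 2, 0],
    [0, 0, 2, 0],
    [0, 0, 2, 0],
  ],
)

```text
clock: 8.8
tcp_pos: [0.5753, -0.1061, 0.2968]
tool_rot: [0.99, 0.144, 0.0, 0.0]
wrist_force: [-0.2, 0.5, -1.8]
gripper_width: 0.0123
```

Request:
arm_command(
  plan=[
    [0, 0, 1, 0],
    [0, 0, 2, 0],
    [0, 0, 2, 0],
    [0, 0, 2, 0],
  ],
)

```text
clock: 9.2
tcp_pos: [0.5753, -0.1061, 0.2946]
tool_rot: [0.99, 0.144, -0.0, -0.0]
wrist_force: [0.4, -0.9, -2.9]
gripper_width: 0.0119
```

Request:
arm_command(
  plan=[
    [0, 0, 1, 0],
    [0, 0, 2, 0],
    [0, 0, 2, 0],
    [0, 0, 2, 0],
  ],
)

```text
clock: 9.6
tcp_pos: [0.5754, -0.1061, 0.2932]
tool_rot: [0.99, 0.144, 0.0, 0.0]
wrist_force: [0.2, 1.5, 4.3]
gripper_width: 0.0119
```

Contact came at TCP z 0.293, as predicted for the horn home on the floor. Releasing.

Request:
arm_command(
  plan=[
    [0, 0, 0, 0],
    [0, 0, 0, 0],
    [0, 0, 0, 0],
    [0, 0, 0, 0],
    [0, 0, 0, 0],
  ],
  jaw=0.5,
)

```text
clock: 10.1
tcp_pos: [0.5753, -0.1061, 0.2926]
tool_rot: [0.99, 0.144, -0.0, -0.0]
wrist_force: [-0.8, -0.4, -0.2]
gripper_width: 0.0641
```

Request:
arm_command(
  plan=[
    [0, 0, -5, 0],
    [0, 0, -25, 0],
    [0, 0, -50, 0],
    [0, 0, -75, 0],
    [0, 0, -95, 0],
    [0, 0, -105, 0],
    [0, 0, -110, 0],
  ],
)

```text
clock: 10.8
tcp_pos: [0.5753, -0.1061, 0.4037]
tool_rot: [0.99, 0.144, 0.001, 0.0]
wrist_force: [-0.5, 0.2, -0.5]
gripper_width: 0.0639
```

```bash
python3 snap.py g wrist scene top; python3 - <<'E'
from h import *
b=cv2.imread("pics/g_scene.png");t=cv2.imread("pics/g_top.png");a=cv2.imread("pics/g_wrist.png")
f=lambda x:cv2.resize(x,(x.shape[1]*4,x.shape[0]*4),interpolation=cv2.INTER_CUBIC)
W=np.hstack([f(b[170:270,135:235]),f(a[150:250,205:305])]);cv2.imwrite("pics/g_m.png",np.clip((W/255.)**.6*255,0,255).astype(np.uint8))
E
```

```text
10.8 [ 0.5753 -0.1061  0.4037] [9.896e-01 1.440e-01 7.000e-04 3.000e-04] [-0.5  0.2 -0.5] 0.0639
```

View pics/g_m.png

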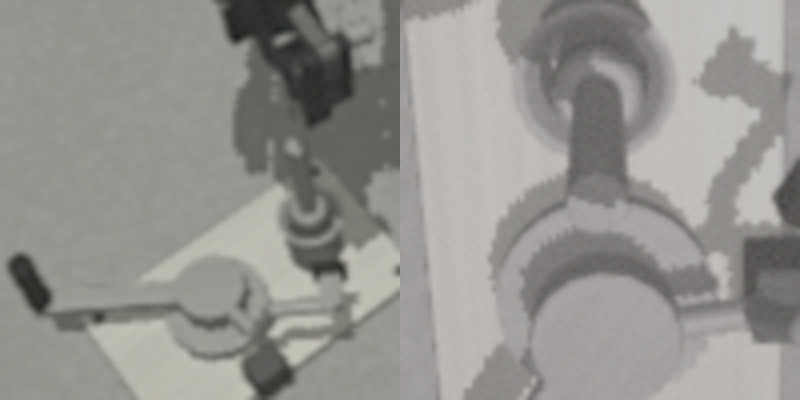

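View pics/g_wrist.png

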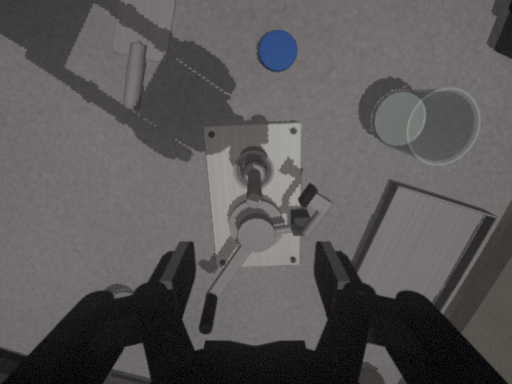

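```bash
python3 - <<'E'
from h import *
d=np.load("g.npz");c=cam("wrist",dict(tcp_pos=d["p"],tool_rot=d["q"]));cs,ct=cam("scene"),cam("top")
B=[onz(c,p,.012) for p in ((211,134),(293,131),(293,259),(223,262))]
for b in B: print(b.round(4))
print("horn tip pred",proj(c,(.575,-.106,.157)),"scene",proj(cs,(.575,-.106,.157)),"meas->",onz(c,(254.3,197),.157))
s=cv2.imread("pics/g_scene.png")
im=cv2.imread("pics/g_wrist.png")
g=lambda a:np.clip((a/255.)**0.5*255,0,255).astype(np.uint8)
f=lambda x,k:cv2.resize(x,None,fx=k,fy=k,interpolation=cv2.INTER_CUBIC)
a=f(g(im[210:345,190:300]),4.4); b=f(g(s[220:270,125:205]),4); t=cv2.imread("pics/g_top.png"); e=f(g(t[150:220,300:380]),4)
W=np.zeros((600,810,3),np.uint8);W[:a.shape[0],:a.shape[1]]=a; W[:b.shape[0],490:810]=b; W[210:490,490:810]=e
cv2.imwrite("pics/g_l.png",W)
E
```

```text
[ 0.5158 -0.0881  0.012 ]
[ 0.6111 -0.0561  0.012 ]
[ 0.6696 -0.2261  0.012 ]
[ 0.5752 -0.2591  0.012 ]
horn tip pred [252.72452388 201.75510732] scene [208.55509497 205.95127985] meas-> [ 0.57505928 -0.10181427  0.157     ]
```

View pics/g_l.png

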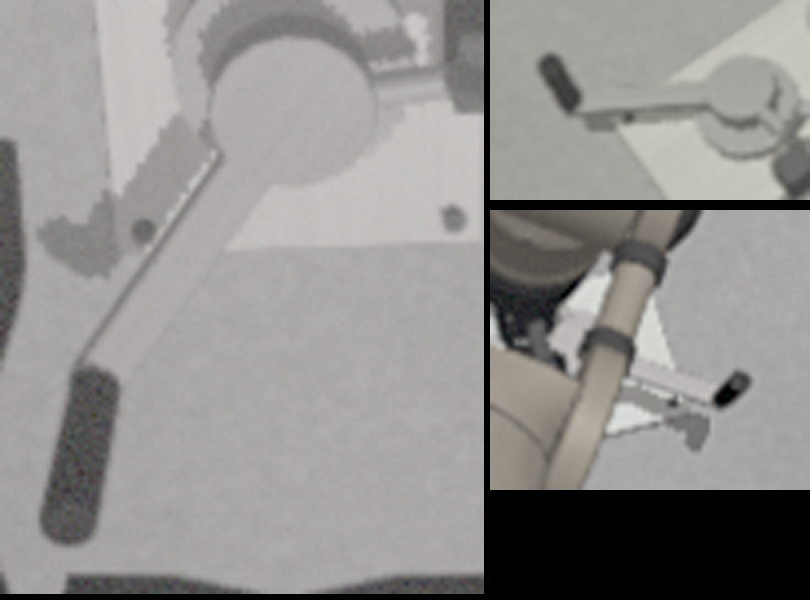

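```bash
python3 - <<'E'
from h import *
d=np.load("g.npz");c=cam("wrist",dict(tcp_pos=d["p"],tool_rot=d["q"]));cs,ct=cam("scene"),cam("top")
pw,ps,pt=(205.5,328),(140.2,235.5),(362.5,192.8)
print(tri([ray(c,pw),ray(cs,ps),ray(ct,pt)]))
for cc,p in ((c,pw),(cs,ps),(ct,pt)): print(onz(cc,p,.113).round(4))
print("bottom",onz(c,(212.5,298),.058).round(4),onz(cs,(144.5,245),.058).round(4))
hub=np.array([.601,-.1811])
for P in (tri([ray(c,pw),ray(cs,ps),ray(ct,pt)])[0],onz(c,pw,.113)):
    v=P[:2]-hub; print(np.linalg.norm(v),np.arctan2(v[1],v[0]))
E
```

```text
(array([ 0.57061002, -0.28707623,  0.11129834]), [np.float64(0.0009411078809192607), np.float64(0.0013170369139752379), np.float64(0.0016402566480814265)])
[ 0.5714 -0.2851  0.113 ]
[ 0.5713 -0.2855  0.113 ]
[ 0.5696 -0.2882  0.113 ]
bottom [ 0.5727 -0.2869  0.058 ] [ 0.571  -0.2883  0.058 ]
0.11024750782992512 -1.850064536150815
0.10808876048147147 -1.8483205212444156
```

Request:
arm_command(
  plan=[
    [-4, 12, 0, 0.02],
    [-15, 45, 0, 0.08],
    [-28, 85, 0, 0.15],
    [-40, 125, 0, 0.22],
    [-50, 155, 0, 0.26],
    [-55, 170, 0, 0.27],
    [-55.5, 171.5, 0, 0.27],
    [-55.5, 171.5, 0, 0.27],
    [-55.5, 171.5, 0, 0.27],
  ],
)

```text
clock: 11.85
tcp_pos: [0.5712, -0.2848, 0.4027]
tool_rot: [1.0, 0.01, -0.0, -0.0]
wrist_force: [0.4, 0.2, 0.3]
gripper_width: 0.0636
```

Request:
arm_command(
  plan=[
    [0, 0, 5, 0],
    [0, 0, 25, 0],
    [0, 0, 50, 0],
    [0, 0, 70, 0],
    [0, 0, 75, 0],
    [0, 0, 75, 0],
    [0, 0, 75, 0],
  ],
)

```text
clock: 12.55
tcp_pos: [0.5714, -0.286, 0.3289]
tool_rot: [1.0, 0.01, 0.001, 0.0]
wrist_force: [-0.3, -0.2, -0.2]
gripper_width: 0.0642
```

```bash
python3 snap.py i wrist scene; python3 - <<'E'
from h import *
d=np.load("i.npz");c=cam("wrist",dict(tcp_pos=d["p"],tool_rot=d["q"]))
Rm=R.from_quat(d["q"]).as_matrix(); print("yaw",np.arctan2(Rm[1,0],Rm[0,0]))
print(proj(c,(.571,-.2865,.113)),proj(c,(.571,-.2865,.058)),proj(c,(.575,-.106,.157)))
E
```

```text
12.55 [ 0.5714 -0.286   0.3289] [1.0e+00 9.8e-03 8.0e-04 5.0e-04] [-0.3 -0.2 -0.2] 0.0642
yaw 0.019650648795855034
[252.12413226 218.58632897] [252.45730683 192.75816374] [ 269.15955217 -153.22971263]
```

View pics/i_wrist.png

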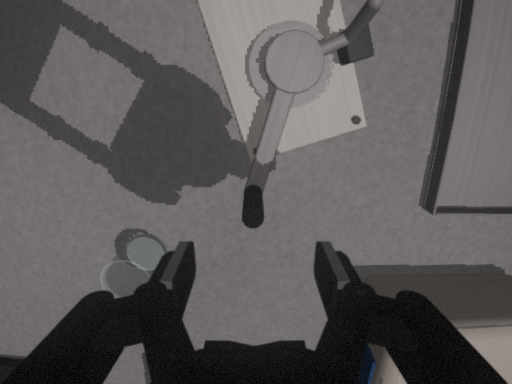

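Request:
arm_command(
  plan=[
    [0, 0, 5, 0],
    [0, 0, 25, 0],
    [0, 0, 48, 0],
    [0, 0, 68, 0],
    [0, 0, 77, 0],
    [0, 0, 79, 0],
    [0, 0, 79, 0],
  ],
)

```text
clock: 13.35
tcp_pos: [0.5712, -0.2864, 0.2492]
tool_rot: [1.0, 0.01, 0.0, 0.0]
wrist_force: [0.7, 0.2, 0.5]
gripper_width: 0.0638
```

Request:
arm_command(
  plan=[
    [0, 0, 0, 0],
    [0, 0, 0, 0],
    [0, 0, 0, 0],
    [0, 0, 0, 0],
    [0, 0, 0, 0],
    [0, 0, 0, 0],
  ],
  jaw=-1,
  grip_force=50,
)

```text
clock: 13.95
tcp_pos: [0.5706, -0.2864, 0.2494]
tool_rot: [1.0, 0.009, -0.0, 0.0]
wrist_force: [-4.6, 0.2, 5.7]
gripper_width: 0.0146
```

```bash
python3 snap.py j wrist scene
```

```text
13.95 [ 0.5706 -0.2864  0.2494] [ 1.0e+00  9.5e-03 -3.0e-04  1.0e-04] [-4.6  0.2  5.7] 0.0146
```

View pics/j_wrist.png

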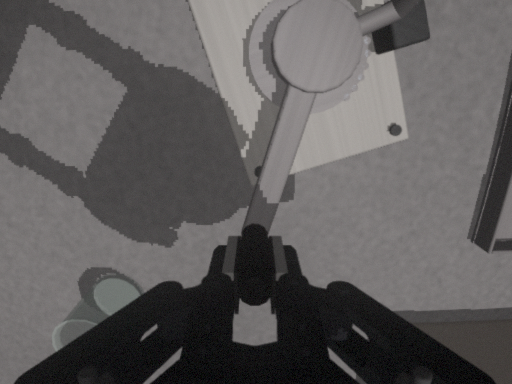

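View pics/j_scene.png

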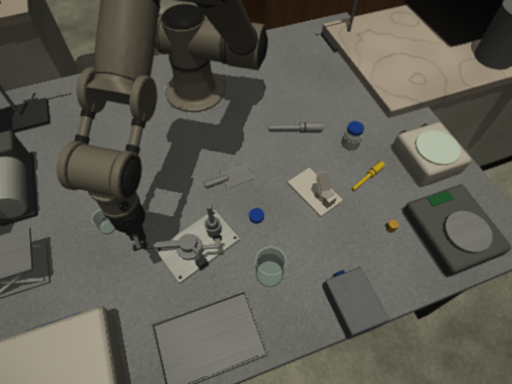

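Request:
arm_command(
  plan=[
    [2, 0.5, 0, -0.02],
    [6, 1.6, 0, -0.055],
    [10.7, 2.7, 0, -0.1],
    [16, 3.7, 0, -0.15],
    [21.4, 4.3, 0, -0.2],
    [27, 4.8, 0, -0.25],
    [32.4, 4.9, 0, -0.3],
    [38, 4.8, 0, -0.35],
    [41.5, 4.5, 0, -0.385],
    [43.3, 4.3, 0, -0.4],
    [43.3, 4.3, 0, -0.4],
  ],
)

```text
clock: 15.15
tcp_pos: [0.6142, -0.2896, 0.2494]
tool_rot: [0.978, 0.208, -0.0, -0.0]
wrist_force: [-3.7, 1.4, 5.5]
gripper_width: 0.015
```

```bash
python3 snap.py k wrist scene; python3 - <<'E'
from h import *
p=np.load("k.npz")["p"]; v=p[:2]-np.array([.601,-.1811]); print(np.linalg.norm(v),np.arctan2(v[1],v[0])+1.8517)
E
```

```text
15.15 [ 0.6142 -0.2896  0.2494] [ 9.781e-01  2.083e-01 -4.000e-04 -3.000e-04] [-3.7  1.4  5.5] 0.015
0.10925621740435094 0.4016781968055567
```

View pics/k_wrist.png

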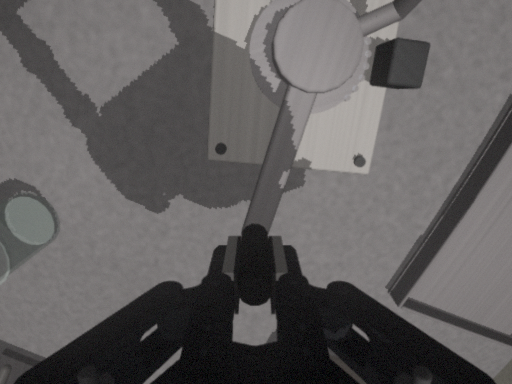

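Request:
arm_command(
  plan=[
    [2, 0.6, 0, -0.02],
    [6, 1.7, 0, -0.055],
    [10.6, 2.8, 0, -0.1],
    [15, 3.6, 0, -0.14],
    [19, 4.2, 0, -0.175],
    [21.5, 4.5, 0, -0.2],
    [21.5, 4.5, 0, -0.2],
    [21.5, 4.5, 0, -0.2],
    [21.5, 4.5, 0, -0.2],
    [21.5, 4.5, 0, -0.2],
  ],
)

```text
clock: 16.25
tcp_pos: [0.6354, -0.2848, 0.2494]
tool_rot: [0.953, 0.305, -0.0, -0.001]
wrist_force: [-4.7, 2.9, 5.2]
gripper_width: 0.0147
```

```bash
python3 snap.py l wrist scene top; python3 - <<'E'
from h import *
p=np.load("l.npz")["p"]; v=p[:2]-np.array([.601,-.1811]); print(np.linalg.norm(v),np.arctan2(v[1],v[0])+1.8517)
b=cv2.imread("pics/l_scene.png");a=cv2.imread("pics/l_wrist.png")
b=cv2.resize(b[190:286,150:250],None,fx=4,fy=4)
cv2.imwrite("pics/l_m.png",np.clip((np.hstack([b[:384],a[:,112:]])/255.)**.6*255,0,255).astype(np.uint8))
cs=cam("scene"); print(proj(cs,(.575,-.106,.157)),proj(cs,(.575,-.106,.064)))
E
```

```text
16.25 [ 0.6354 -0.2848  0.2494] [ 9.525e-01  3.045e-01 -4.000e-04 -6.000e-04] [-4.7  2.9  5.2] 0.0147
0.10926137759745727 0.601284395433143
[208.55509497 205.95127985] [212.06661579 223.56753362]
```

View pics/l_m.png

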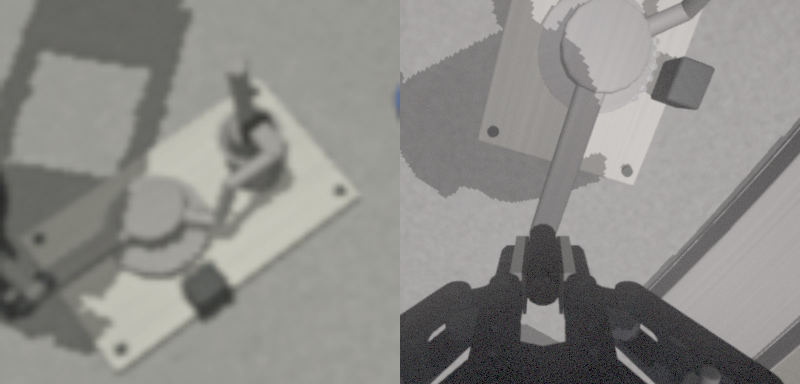

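View pics/l_top.png

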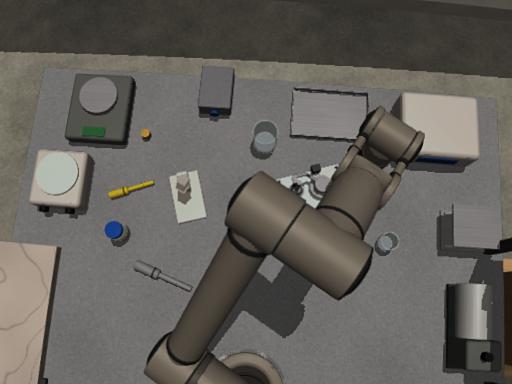

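The lever is at about 0.60 rad. The jaw meets the horn's neck, and the horn stands upright in the cup with its tip at scene (209.5,207), against (208.6,206) predicted for upright. The bystanders are in place, so I'm handing in.

```bash
python3 - <<'E'
from plant import manip
print(manip.job_done()); s=manip.state(); print(s["clock"],s["tcp_pos"],s["wrist_force"],s["gripper_width"])
E
```

```text
the job is handed in; nothing more can be done
None
the job is handed in; nothing more can be done
```

I stood the horn thick end down in the cup and let go of it. I then led the lever to its third click and handed the job in at about 16.4 s, still gripping it there. The hand-in gave no verdict and no reading afterwards, so these checks are from just before it.

- **Horn pick-up:** I tipped it upright inside the half-open jaws while it was still in the cradle, then gripped its neck and lifted it out.
- **Horn in the cup:** It touched the cup floor at the height I had worked out (tool at 0.293 m) and was released there. In the last scene picture its tip was within about 2 pixels of where an upright horn's tip should be.
- **Small disagreement:** One earlier wrist picture put the tip about 4 mm off the upright position. That is about 0.03 rad, well inside the 0.2 rad limit.
- **Lever:** The angle worked out from the tool position and the hub was 0.601 rad. The grip post was held at 14.7 mm opening with about 5.5 N sideways at the wrist. I stopped at 0.4 rad to check on the way, and no reading was above 0.601.
- **Bystanders:** In the last overhead picture they looked to be where they started; I compared them by eye, not by measurement. The spatula and the blue cap were hidden by the arm there, but earlier pictures showed them untouched.

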